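# Set the polariser dial and open the sprung shutter

### The job

Turn the dial of the polarising viewer until its scale reads 60 degrees at the index line, and let go of it. Then pull the orange sprung shutter slide right out to its stop, hold it open for about two seconds, and release it so that it springs home with the dial still at 60. Keep the shutter closed until the dial is set, and leave the tube rack, bottle and jar where they stand.

Things in the scene. Friction and masses are not known exactly. Their poses are not given: they have to be found in the camera images.
- viewer: Fixed bench instrument: white housing 160 (x) by 250 (y, from -110 to +140) by 58 mm high with a grey deck. Origin on the table under the housing; its +y runs from the shutter end to the index end. The dial's vertical axis is at x 0, y +60; the yellow index block is beyond the dial at y +114 to +136, the blue lamp bracket on the other side, the shutter leaves the -y end.
- bracket_tip (a point): End of the blue lamp bracket's arm, viewer x 0, y +22, 100 mm above the table (arm's top; underside 80 mm). The arm is 12 mm wide in x and overhangs the scale, 38 mm from the dial's axis outward; its column (30 by 22 mm, 102 mm high) stands at y -17. Fingers gripping the cap cannot pass the arm: a big turn needs letting go, lifting over it and regripping.
- dial_cap (a point): Centre of the top of the dial's grip cap, on its axis, 94 mm above the table; turns with the dial. Cap: black knurled cylinder 54 mm across, 24 mm high, on a white plate 104 mm across (top at 70 mm). Turns endlessly, about 0.12 N m friction, stays where left. Scale: mark every 10 degrees, longer every 30; wide red = 0, wide blue = 90; numbers grow counter-clockwise from above.
- index (a point): Inner end of the black index line on the yellow block beside the dial's rim, at viewer x 0, y +114, 70 mm above the table. The scale mark next to this line is the reading.
- dial (a joint): The dial's reading in radians at the index (0 = red mark at the index, 1.571 = blue mark there; 60 degrees = 1.047, and a whole turn more or less is the same reading). Grows as the dial is turned clockwise seen from above.
- shutter_tab (a point): Centre of the top of the orange shutter tab, 85 mm above the table; moves with it. Tab: upright plate 24 (viewer x) by 12 (y) by 64 mm high on a 10 mm rod 30 mm above the table. Home at viewer x 0, y -160, 44 mm clear of the housing; slides along viewer -y. Spring: 3 N at home, 7 N at the hard stop; it returns when released.
- shutter (a joint): Shutter travel in m: 0 = home (shut), 0.035 = fully out against its stop.
- rack: Bystander: loose grey tube rack 60 by 150 by 50 mm with blue-capped tubes up to 80 mm high. Origin at the centre of its underside. Beyond the viewer (+x side).
- reagent: Bystander: loose bottle 44 mm across, 85 mm high, blue cap; stands near the shutter, beyond it. Origin at the centre of its underside.
- jar: Bystander: loose small jar 50 mm across, 55 mm high, white lid; stands on the robot's side of the viewer. Origin at the centre of its underside.

How it is judged:
By the outcome, as a careful person would: the job done as asked, in the order asked, and still so for the second after the job is handed in, with the robot touching nothing.
It also fails if it takes over 54 s, if anything falls off the work surface, if the arm or the gripper's body presses on something with over 40 N, if the wrist force passes 120 N, or if a joint passes its speed limit or range.

### The arm

A 6-joint arm with a two-finger parallel gripper is mounted at the origin on the work surface. World frame = base frame: x ahead of the robot, y to its left, z up, the work surface at z = 0. Lengths are in m, angles in rad, forces in N, time in s.
With the tool pointing down it reaches from about 0.275 to 0.775 m from the base axis. Payload 14.6 kg.
Tool frame: the origin (TCP) lies at the very end of the fingers, on their centre line; the grasp point (between the pads) lies 19 mm behind it (hold_point_z is the z of the grasp point in the tool frame, in m); z points along the fingers, y is the direction in which the jaws open and shut (so a half turn about z gives the same grasp; the last joint's range is limited). The gripper opens to 85 mm and grips with 20 to 120 N. Pads are 22 mm wide; open, the fingers measure 114 mm over their backs; the gripper's body (76 mm by 85 mm) begins 54 mm behind the grasp point. The pads swing forward as they close: fully open they stand 13 mm farther back than shut.
Start: joints at [-1.377, 0.263, -0.048, 1.259, 0, 1.415], TCP at [0.179, -0.493, 0.202] pointing down, gripper open.
Joint ranges: [-2.65, 2.65], [-0.89, 1.7], [-1.18, 1.37], [-2.13, 2.11], [-1.35, 1.29], [-3.14, 3.14]. Speed limits (rad/s): [1.89, 1.89, 2.57, 2.79, 3.14, 3.14].

### API

Orientations are given as a rotation vector (axis times angle).
In Python, from plant import * gives the robot as it stands.
- The arm moves only by the tool apply_moves, never from a script. Its argument "motion" is text: rows parted by semicolons, each of 7 numbers parted by spaces: the finger opening in m, from 0 to 0.0854, then the shift along the tool's x, y, z in m, then the turn, a rotation vector about the tool's x, y, z in degrees. A call has 1 to 8 rows; each row is the pose to reach, as a shift and turn from the pose commanded when the call began, along the tool's axes at that moment; what a row does not reach only later rows make up. A row lasts 1/8 s, in which the tool goes at most 62.5 mm and 10.7 degrees, less where a joint would pass 70% of its speed; a pose out of reach is approached as far as the arm can. A call with a gripper value outside its range is refused whole. The fingers move at their own pace and stop on an object; "squeeze" is the grip in N (left out, the last holds). Time passes only in rows, so rows that repeat a pose let the fingers close. It gives the time, the measured TCP pose, the force and the opening at its end, in the units of the state.
- state(): the state, without advancing time (a new reading comes with each control period).
- capture(name): name is "side" or "top" or "wrist"; returns (picture, depth): 420x560x3 uint8, blue, green, red; 420x560 float32, m along the optical axis (not along the pixel's ray), 0 where there is no reading.
- camera_params(name): a dict with "K" (3x3 intrinsics, pixels), "xyz" and "rotation" of the camera in the world. Camera axes: x right, y down, z forward; pixel columns grow to the right and rows downward; lengths in m; the calibration is good to about 2 mm. A picture is of the moment at which its call begins: read the wrist's pose just before it. camera_params takes no time and is no camera call; for the wrist camera it gives the pose at the moment of the call.
- finish_job(): hands the job in, once; it reports no verdict.
The state is a dict: "t": time; "joints": joint angles; "joint_vel": joint speeds; "tau": joint torques, N m; "tcp_pos": TCP position; "orientation": TCP orientation; "wrist_force": force on the tool from outside, world axes, zero at the start; "wrist_torque": the same for the moment, N m; "finger_gap": opening from 0.0 (shut) to 1.0 (fully open).
Only numpy, scipy, OpenCV 4.12 (cv2) and the standard library are available. Lean on these libraries where they do the work, as an engineer would, in place of code of your own. Each camera call takes 0.05 s, during which the arm holds its last target.

## Working session

There is one attempt and no reset: what is moved stays moved. The work goes in short steps, Python scripts to look and compute and a tool call to move; the robot and the scene stay as the last step left them, time stands still between calls to the robot, and variables do not carry over. Pictures are saved under pics/ and viewed, and the job is handed in when it is done.

Besides the shell and the picture viewer there is one more tool, called after "Request:" by a JSON object that holds its "method" and its "body", one argument or row to a line. apply_moves: Moves the arm, as the interface text tells. Its arguments: {"type":"object","properties":{"motion":{"type":"string"},"squeeze":{"type":"number"}},"required":["motion"]}

```bash
ls; mkdir -p pics
python3 - <<'E'
from plant import *
import cv2,numpy as np
for n in ("top","side"):
    p,d=capture(n); cv2.imwrite(f"pics/{n}0.png",p); np.save(f"{n}0.npy",d)
    c=camera_params(n); print(n,c)
print(state())
E
```

```text
pics
top {'K': array([[441.12506785,   0.        , 279.41473525],
       [  0.        , 441.12506785, 204.04569319],
       [  0.        ,   0.        ,   1.        ]]), 'xyz': array([0.50925466, 0.00435237, 0.92305062]), 'rotation': array([-2.14153265,  2.19412458, -0.07262299])}
side {'K': array([[435.27230357,   0.        , 282.27040772],
       [  0.        , 435.27230357, 215.41218131],
       [  0.        ,   0.        ,   1.        ]]), 'xyz': array([0.47558208, 0.57596984, 0.69161008]), 'rotation': array([-0.28567462,  2.85344222, -1.12841363])}
{'t': 0.1, 'joints': array([-1.37733325e+00,  2.63503884e-01, -4.88910938e-02,  1.25939724e+00,
       -1.71872049e-05,  1.41551231e+00]), 'joint_vel': array([ 7.68071206e-04, -2.60256305e-03,  1.34253894e-03,  8.52673683e-04,
        5.27194710e-05,  6.55363764e-04]), 'tau': array([ 3.42940722e-03, -6.38578463e+01,  3.85062969e+01,  1.00381279e-02,
       -1.52347843e-04, -2.43588556e-05]), 'tcp_pos': array([ 0.17934618, -0.49311607,  0.2018518 ]), 'orientation': array([-3.09297142e+00, -5.44866056e-01,  5.68355049e-05]), 'wrist_force': array([ 0.44406281, -1.29242337,  0.48808913]), 'wrist_torque': array([ 0.02399431,  0.00608614, -0.05682106]), 'finger_gap': 0.9947921599525961}
```

View pics/top0.png

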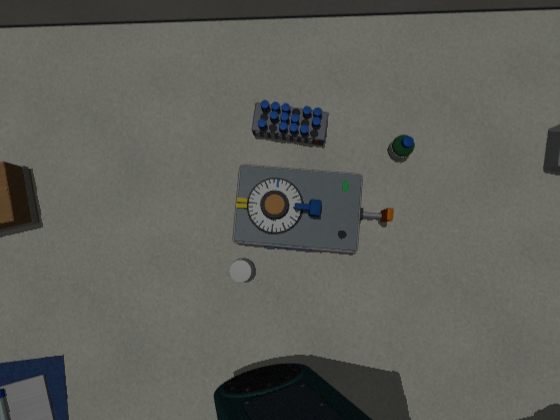

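View pics/side0.png

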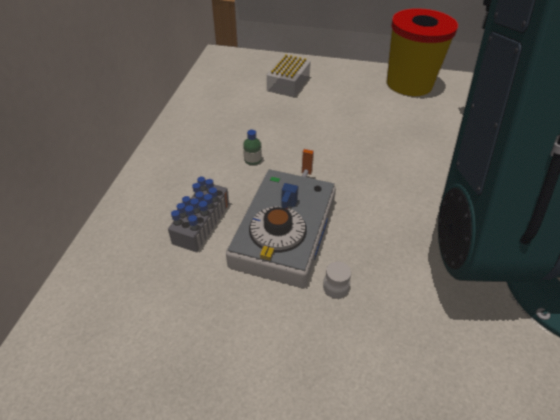

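The top view shows the dial at about (275,205), the yellow index at (241,203), the bracket column at (315,208) and the tab at (388,214). I'll enlarge these areas.

```bash
cat > h.py <<'E'
import numpy as np,cv2
from scipy.spatial.transform import Rotation as R
def ray(c,u,v,z):
    K=c["K"];d=R.from_rotvec(c["rotation"]).apply(np.linalg.inv(K)@[u,v,1]);o=c["xyz"]
    return o+d*(z-o[2])/d[2]
def proj(c,p):
    q=R.from_rotvec(c["rotation"]).inv().apply(np.asarray(p)-c["xyz"]);q=c["K"]@q;return q[:2]/q[2]
E
python3 - <<'E'
import cv2
a=cv2.imread("pics/top0.png")
cv2.imwrite("pics/top0a.png",cv2.resize(a[165:245,230:330],None,fx=7.5,fy=7.5,interpolation=cv2.INTER_CUBIC))
cv2.imwrite("pics/top0b.png",cv2.resize(a[160:260,350:430],None,fx=6,fy=6,interpolation=cv2.INTER_CUBIC))
E
```

```text
(no output)
```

View pics/top0a.png

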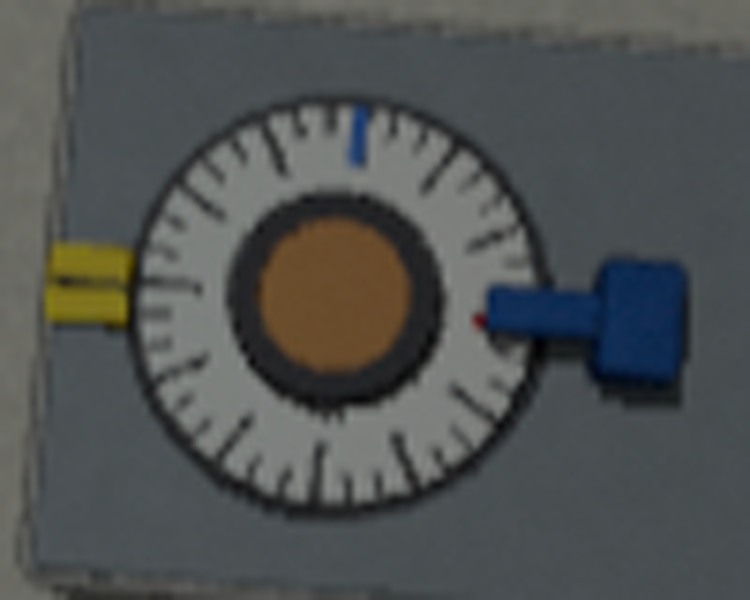

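View pics/top0b.png

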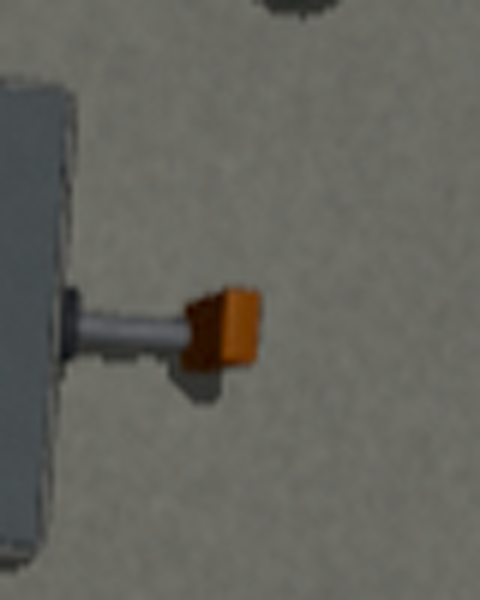

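Run:
```python
from plant import *
from h import *
c=camera_params("top")
f=lambda x,y,s,ox,oy,z: ray(c,ox+(x+.5)/s-.5,oy+(y+.5)/s-.5,z)
A=lambda x,y,z:f(x,y,7.5,230,165,z)
cap=A(335,296,.094);idx=A(130,283,.07);tip=A(487,308,.1);tab=f(243,325,6,350,160,.085)
plate=A(340,306,.07);blue=A(358,135,.07);red=A(478,320,.07);m=A(182,288,.07)
for n in "cap idx tip tab plate blue red m".split(): print(n,globals()[n].round(4))
print("dists idx54",np.linalg.norm((idx-cap)[:2]),"tip38",np.linalg.norm((tip-cap)[:2]),"tab220",np.linalg.norm((tab-cap)[:2]), "plate0",np.linalg.norm((plate-cap)[:2]))
az=lambda p,o=cap:np.degrees(np.arctan2(*(p-o)[1::-1]))
print("az idx",az(idx),"capfromtab",az(cap,tab),"tip",az(tip),"blue",az(blue),"red",az(red),"m",az(m))
s=state();M=R.from_rotvec(s["orientation"]).as_matrix();print(M.round(3))
```

```text
cap [0.5815 0.0294 0.094 ]
idx [0.5883 0.0832 0.07  ]
tip [ 0.577  -0.0087  0.1   ]
tab [ 0.5583 -0.1894  0.085 ]
plate [0.5809 0.0288 0.07  ]
blue [0.6254 0.0232 0.07  ]
red [ 0.5764 -0.0067  0.07  ]
m [0.5866 0.0697 0.07  ]
dists idx54 0.05424797178908478 tip38 0.03830550206911842 tab220 0.21998438813313112 plate0 0.0007438805900285442
az idx 82.78769248737011 capfromtab 83.94597860472064 tip -96.71754257704193 blue -8.026045234515406 red -97.98495056270839 m 82.69875694516831
[[ 0.94   0.342 -0.   ]
 [ 0.342 -0.94   0.001]
 [ 0.    -0.001 -1.   ]]
```

Request:
{"method": "apply_moves", "body": {
  "motion": "0.085 0.045 -0.028 0 0 0 -3; 0.085 0.09 -0.057 0 0 0 -6; 0.085 0.135 -0.086 0 0 0 -9; 0.085 0.18 -0.114 0 0 0 -12; 0.085 0.225 -0.143 0 0 0 -15; 0.085 0.27 -0.171 0 0 0 -20; 0.085 0.315 -0.2 0 0 0 -25; 0.085 0.36 -0.229 0 0 0 -30",
  "squeeze": 40
}}

```text
t: 1.1
tcp_pos: [0.4402, -0.1535, 0.2022]
orientation: [-2.846, -1.331, 0.0]
wrist_force: [0.8, -0.6, 0.5]
finger_gap: 0.997
```

```bash
cat > go.py <<'E'
import sys
from plant import *
from h import *
# target x y z jaw azimuth deg -> shift in tool axes
def plan(x,y,z,phi):
    s=state();M=R.from_rotvec(s["orientation"]).as_matrix()
    d=M.T@(np.array([x,y,z])-s["tcp_pos"])
    az=np.degrees(np.arctan2(M[1,1],M[0,1]))
    t=-((phi-az+90)%180-90)
    print("t",round(s["t"],2),"tcp",s["tcp_pos"].round(4),"jaw az",az.round(2),"tilt",M[:,2].round(4),"F",s["wrist_force"].round(1),"T",s["wrist_torque"].round(2),"gap",round(s["finger_gap"],3),"j",s["joints"].round(2))
    print("shift",d.round(4),"turn z",round(t,2))
plan(*map(float,sys.argv[1:5]))
E
python3 go.py 0.5815 0.0294 0.2 -40
```

```text
t 1.1 tcp [ 0.4402 -0.1535  0.2022] jaw az -39.85 tilt [-1.e-04 -0.e+00 -1.e+00] F [ 0.8 -0.6  0.5] T [ 0.06  0.02 -0.03] gap 0.997 j [-0.51  0.16 -0.18  1.23 -0.    1.76]
shift [ 0.231  -0.0088  0.0022] turn z 0.15
```

Request:
{"method": "apply_moves", "body": {
  "motion": "0.085 0.04 -0.0015 0.002 0 0 0; 0.085 0.08 -0.003 0.002 0 0 0; 0.085 0.12 -0.0045 0.002 0 0 0; 0.085 0.16 -0.006 0.002 0 0 0; 0.085 0.2 -0.0075 0.002 0 0 0; 0.085 0.231 -0.009 0.002 0 0 0; 0.085 0.231 -0.009 0.002 0 0 0; 0.085 0.231 -0.009 0.002 0 0 0"
}}

```text
t: 2.1
tcp_pos: [0.5807, 0.0273, 0.2]
orientation: [-2.847, -1.327, 0.001]
wrist_force: [0.4, 0.1, -0.2]
finger_gap: 0.996
```

```bash
python3 go.py 0.5815 0.0294 0.073 -40
python3 - <<'E'
from plant import *
import cv2
p,d=capture("wrist");cv2.imwrite("pics/w1.png",p)
E
```

```text
t 2.1 tcp [0.5807 0.0273 0.2   ] jaw az -40.01 tilt [-7.e-04 -1.e-04 -1.e+00] F [ 0.4  0.1 -0.2] T [-0.01 -0.02 -0.01] gap 0.996 j [-0.09  0.36  0.09  1.3  -0.    2.18]
shift [ 0.0022 -0.0007  0.127 ] turn z -0.01
```

View pics/w1.png

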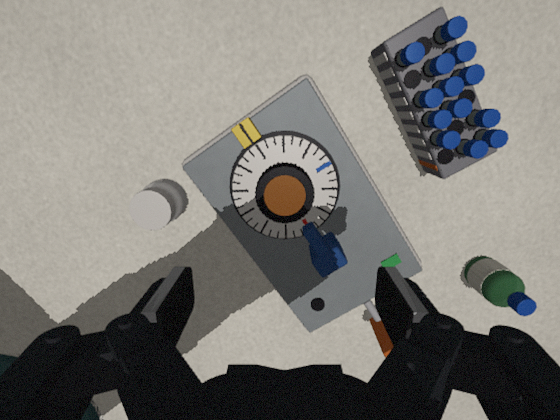

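The wrist view shows the cap centre at about (285,196), the yellow index at (246,133), blue at (322,167) and red under the bracket tip. I'll cross-check the cap and the reading at a larger scale.

Run:
```python
from plant import *
from h import *
c=camera_params("wrist")
for n,u,v,z in (("cap",285,196,.094),("idx",256,146,.07)): print(n,ray(c,u,v,z).round(4))
a=cv2.imread("pics/w1.png");cv2.imwrite("pics/w1a.png",cv2.resize(a[105:255,210:360],None,fx=4,fy=4,interpolation=cv2.INTER_CUBIC))
```

```text
cap [0.5839 0.0287 0.094 ]
idx [0.5904 0.0791 0.07  ]
```

View pics/w1a.png

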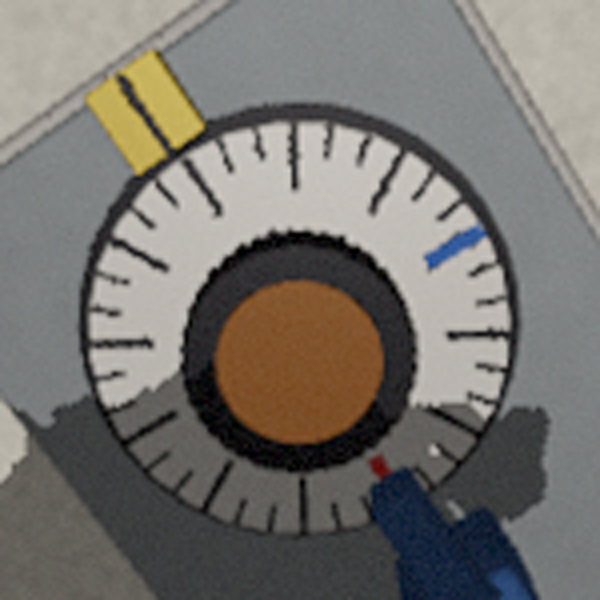

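```bash
cat > rect.py <<'E'
from h import *
def rect(img,c,cx,cy,z=.07,S=4000,half=.075,yaw=84.):
    # up = viewer +y; rectified plan view, 600x600
    n=int(2*half*S); u,v=np.meshgrid(np.arange(n),np.arange(n))
    a=np.radians(yaw); yy=(n/2-v)/S; xx=(u-n/2)/S
    X=cx+yy*np.cos(a)+xx*np.sin(a); Y=cy+yy*np.sin(a)-xx*np.cos(a)
    P=np.stack([X,Y,np.full_like(X,z)],-1)-c["xyz"]
    q=P@R.from_rotvec(c["rotation"]).as_matrix()@c["K"].T
    q=(q/q[...,2:]).astype(np.float32)
    return cv2.remap(img,q[...,0],q[...,1],cv2.INTER_CUBIC)
E
python3 - <<'E'
from plant import *
from rect import *
c=camera_params("wrist");cv2.imwrite("pics/w1r.png",rect(cv2.imread("pics/w1.png"),c,.5827,.029))
E
```

```text
(no output)
```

View pics/w1r.png

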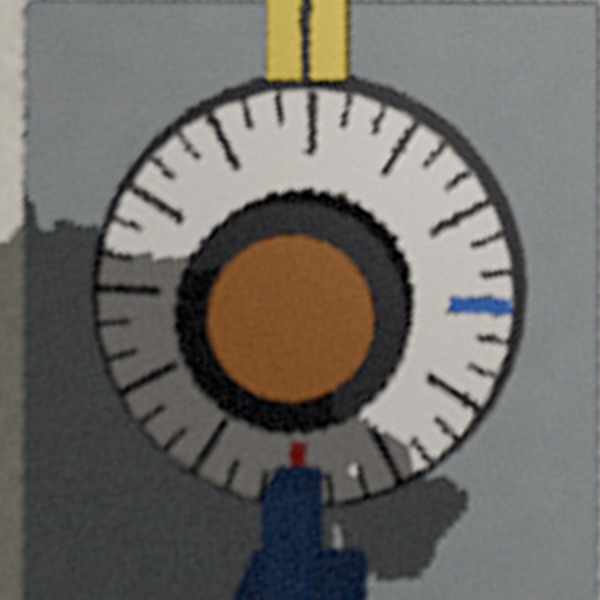

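Request:
{"method": "apply_moves", "body": {
  "motion": "0.085 0.003 0.0005 0.02 0 0 0; 0.085 0.003 0.0005 0.05 0 0 0; 0.085 0.003 0.0005 0.08 0 0 0; 0.085 0.003 0.0005 0.105 0 0 0; 0.085 0.003 0.0005 0.12 0 0 0; 0.085 0.003 0.0005 0.127 0 0 0; 0.085 0.003 0.0005 0.127 0 0 0"
}}

```text
t: 3.02
tcp_pos: [0.5835, 0.0293, 0.0735]
orientation: [2.848, 1.327, 0.0]
wrist_force: [0.1, -0.4, 1.1]
finger_gap: 0.995
```

```bash
python3 go.py 0.583 0.0293 0.073 -40
python3 - <<'E'
from plant import *
import cv2
for n in ("wrist","side"):
    p,d=capture(n);cv2.imwrite(f"pics/{n}2.png",p if n=="wrist" else cv2.resize(p[120:300,200:380],None,fx=3,fy=3))
E
```

```text
t 3.02 tcp [0.5835 0.0293 0.0735] jaw az -40.03 tilt [ 2.e-04 -0.e+00 -1.e+00] F [ 0.1 -0.4  1.1] T [0.03 0.02 0.01] gap 0.995 j [-0.09  0.43 -0.15  0.99 -0.    2.18]
shift [-0.0003 -0.0004  0.0005] turn z -0.03
```

View pics/wrist2.png

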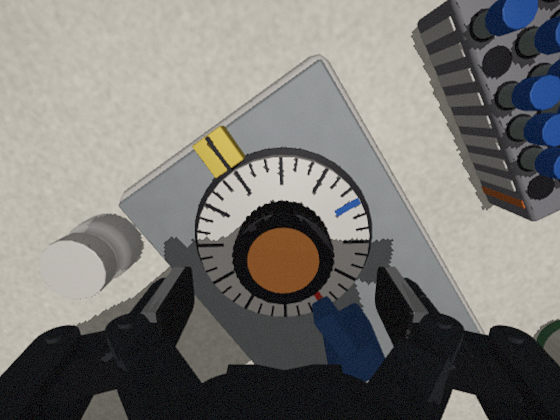

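View pics/side2.png

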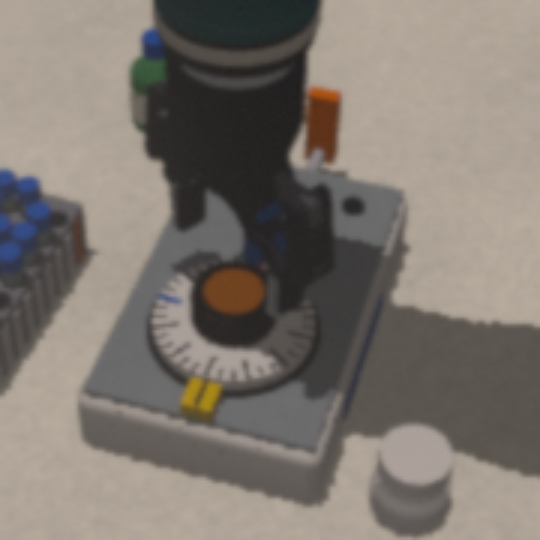

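The fingers straddle the cap: their inner edges are at about x 192 and 377, and the cap centre is at 283. Closing now.

Request:
{"method": "apply_moves", "body": {
  "motion": "0.045 0 0 0 0 0 0; 0.045 0 0 0 0 0 0; 0.045 0 0 0 0 0 0; 0.045 0 0 0 0 0 0; 0.045 0 0 0 0 0 0; 0.045 0 0 0 0 0 0",
  "squeeze": 40
}}

```text
t: 3.88
tcp_pos: [0.5834, 0.0295, 0.0733]
orientation: [-2.847, -1.327, 0.0]
wrist_force: [-0.1, 1.1, 0.1]
finger_gap: 0.529
```

```bash
python3 go.py 0.583 0.0293 0.073 -40
```

```text
t 3.88 tcp [0.5834 0.0295 0.0733] jaw az -40.01 tilt [-0.  0. -1.] F [-0.1  1.1  0.1] T [0.01 0.01 0.03] gap 0.529 j [-0.09  0.43 -0.15  0.99  0.    2.18]
shift [-0.0005 -0.0002  0.0003] turn z -0.01
```

The gap of 0.529 is about 45 mm, smaller than the 54 mm cap. I'll look before going on.

Run:
```python
from plant import *
import cv2
for n in ("wrist","side"):
    p,d=capture(n);cv2.imwrite(f"pics/{n}3.png",p if n=="wrist" else cv2.resize(p[120:300,200:380],None,fx=3,fy=3))
```

```text
(no output)
```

View pics/wrist3.png

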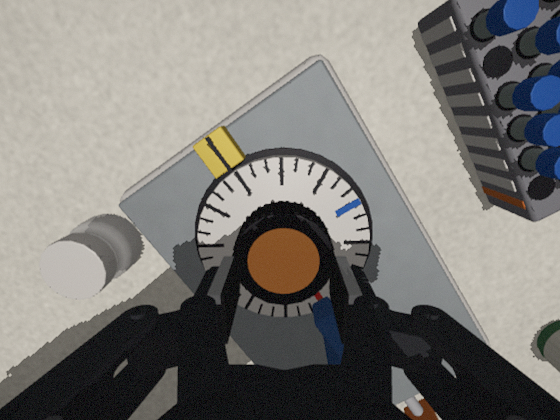

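View pics/side3.png

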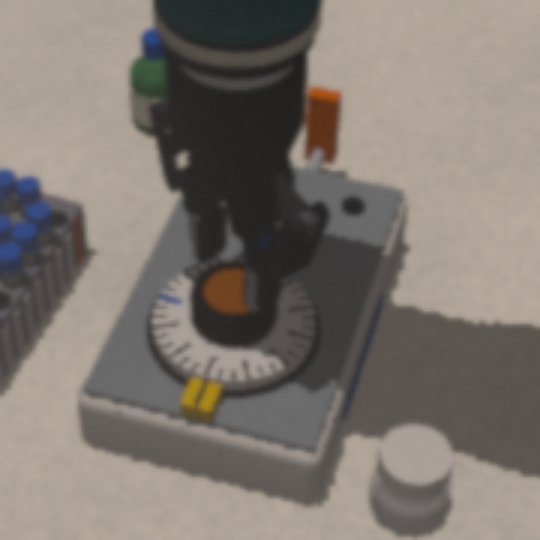

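Request:
{"method": "apply_moves", "body": {
  "motion": "0.038 0 0 0 0 0 0; 0.038 0 0 0 0 0 0; 0.038 0 0 0 0 0 0"
}}

```text
t: 4.35
tcp_pos: [0.5834, 0.0295, 0.0733]
orientation: [-2.847, -1.327, -0.0]
wrist_force: [1.4, -0.2, -0.0]
finger_gap: 0.445
```

```bash
python3 go.py 0.583 0.0293 0.073 -40
python3 - <<'E'
from plant import *
from h import *
c=camera_params("wrist");s=state()
M=R.from_rotvec(s["orientation"]).as_matrix();t=s["tcp_pos"]
for h in (0,.005,.01,.019):
  print(h,[proj(c,t+M@[0,y,-h]).round(0) for y in (-.027,.027,-.022,.022)])
p,d=capture("wrist");cv2.imwrite("pics/w4.png",cv2.resize(p[180:330,190:390],None,fx=4,fy=4,interpolation=cv2.INTER_CUBIC))
E
```

```text
t 4.35 tcp [0.5834 0.0295 0.0733] jaw az -40.02 tilt [-0.  0. -1.] F [ 1.4 -0.2 -0. ] T [ 0.    0.03 -0.03] gap 0.445 j [-0.09  0.43 -0.15  0.99  0.    2.18]
shift [-0.0005 -0.0002  0.0003] turn z -0.02
0 [array([237., 246.]), array([328., 246.]), array([246., 246.]), array([320., 246.])]
0.005 [array([236., 249.]), array([329., 249.]), array([245., 249.]), array([321., 249.])]
0.01 [array([235., 253.]), array([330., 253.]), array([244., 253.]), array([322., 253.])]
0.019 [array([232., 260.]), array([333., 260.]), array([242., 260.]), array([323., 260.])]
```

View pics/w4.png

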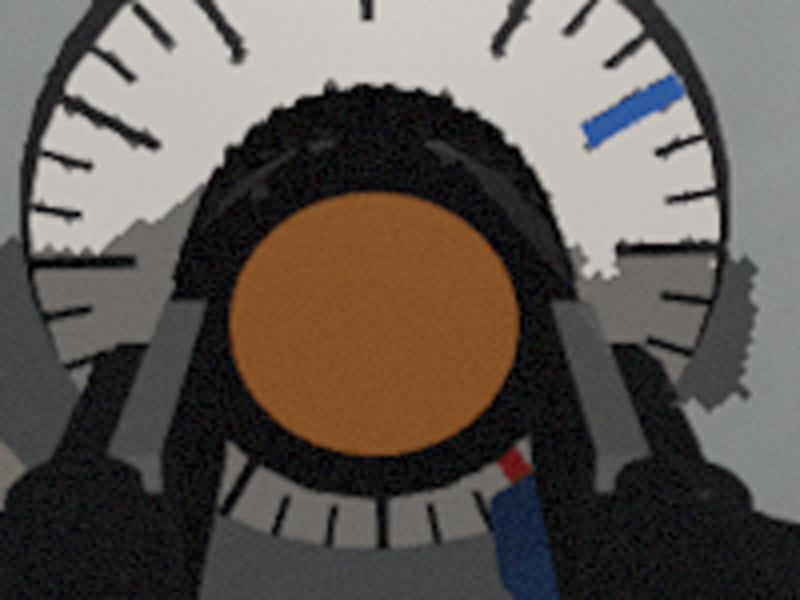

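Request:
{"method": "apply_moves", "body": {
  "motion": "0.03 0 0 0 0 0 0; 0.03 0 0 0 0 0 0; 0.03 0 0 0 0 0 0"
}}

```text
t: 4.78
tcp_pos: [0.5834, 0.0295, 0.0733]
orientation: [2.847, 1.327, 0.0]
wrist_force: [0.3, 0.0, 0.3]
finger_gap: 0.348
```

```bash
python3 go.py 0.583 0.0293 0.073 -40
python3 - <<'E'
from plant import *
from h import *
p,d=capture("wrist");cv2.imwrite("pics/w5.png",cv2.resize(p[180:330,190:390],None,fx=4,fy=4,interpolation=cv2.INTER_CUBIC))
E
```

```text
t 4.78 tcp [0.5834 0.0295 0.0733] jaw az -40.02 tilt [ 0. -0. -1.] F [0.3 0.  0.3] T [-0.02 -0.07  0.02] gap 0.348 j [-0.09  0.43 -0.15  0.99 -0.    2.18]
shift [-0.0004 -0.0002  0.0003] turn z -0.02
```

View pics/w5.png

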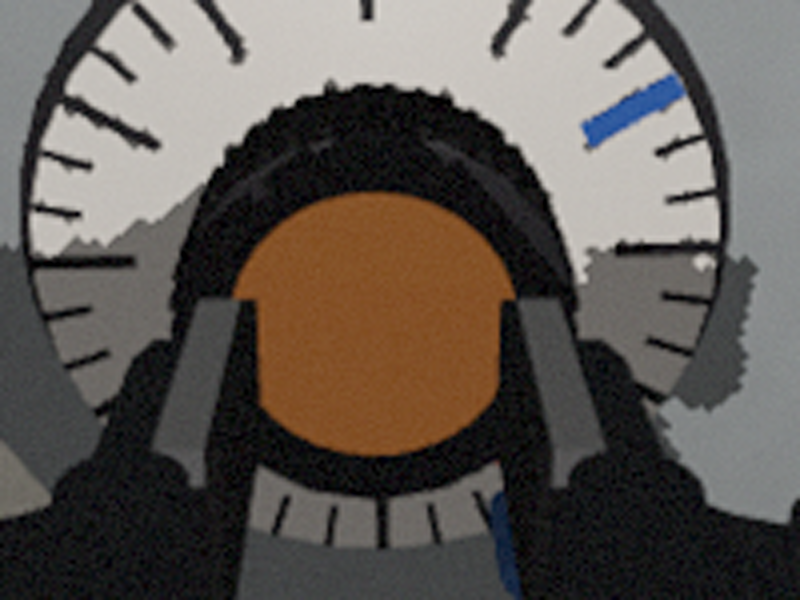

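Run:
```python
from plant import *
from h import *
c=camera_params("wrist");s=state()
p,d=capture("wrist")
def P(u,v):
    z=d[v,u]; return (c["xyz"]+R.from_rotvec(c["rotation"]).apply(np.linalg.inv(c["K"])@[u,v,1]*z)).round(4),z.round(4)
for n,u,v in (("Ltip",247,262),("Lb",243,280),("Rtip",324,262),("Rb",330,280),("cap",284,260),("plate",284,195),("deck",200,290),("deck",250,165),("black",252,275),("table",50,150)): print(n,P(u,v))
print(s["tcp_pos"])
M=R.from_rotvec(s["orientation"]).as_matrix();
# finger points in tool frame
for u,v in ((247,262),(324,262)): print(M.T@(P(u,v)[0]-s["tcp_pos"]))
p,d=capture("side");cv2.imwrite("pics/side5.png",cv2.resize(p[150:290,220:360],None,fx=4,fy=4,interpolation=cv2.INTER_CUBIC))
```

```text
Ltip (array([0.5778, 0.0479, 0.1158]), np.float32(0.1434))
Lb (array([0.5783, 0.048 , 0.1327]), np.float32(0.1272))
Rtip (array([0.6047, 0.0252, 0.1156]), np.float32(0.1437))
Rb (array([0.6051, 0.0249, 0.1319]), np.float32(0.1281))
cap (array([0.5853, 0.0306, 0.0965]), np.float32(0.1644))
plate (array([0.6038, 0.0527, 0.0717]), np.float32(0.1796))
deck (array([0.5158, 0.0362, 0.0592]), np.float32(0.212))
deck (array([0.6004, 0.078 , 0.0716]), np.float32(0.1746))
black (array([0.5753, 0.0416, 0.116 ]), np.float32(0.1452))
table (array([0.4772, 0.1823, 0.0012]), np.float32(0.2419))
[0.58345072 0.02952559 0.07329804]
[ 0.01044116 -0.01614094 -0.04250198]
[ 0.01035188  0.01905695 -0.04230094]
```

View pics/side5.png

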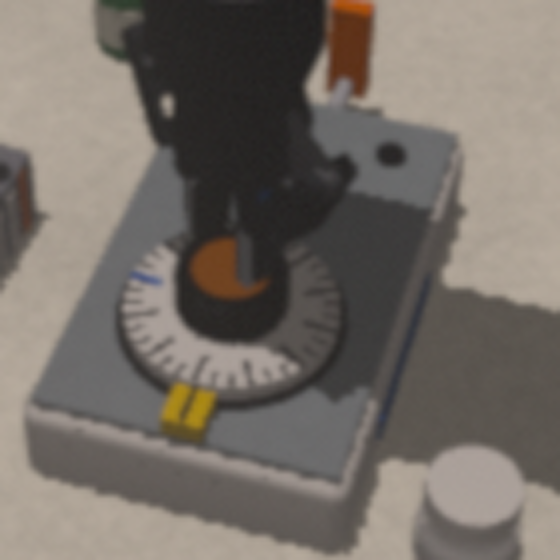

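Run:
```python
from plant import *
from h import *
c=camera_params("wrist");s=state()
print(hold_point_z if 'hold_point_z' in globals() else None, [k for k in globals() if not k.startswith('_')][:60])
p,d=capture("wrist")
Rm=R.from_rotvec(c["rotation"]).as_matrix();Ki=np.linalg.inv(c["K"]);M=R.from_rotvec(s["orientation"]).as_matrix()
for u in (241,245,248,251,253,316,319,322,326):
  print(u,end=": ")
  for v in range(248,272,3):
    q=M.T@(c["xyz"]+Rm@(Ki@[u,v,1]*d[v,u])-s["tcp_pos"]); print((q*1000).round(0).astype(int),end=" ")
  print()
```

```text
-0.0187 ['capture', 'camera_params', 'finish_job', 'state', 'IKError', 'hold_point_z', 'np', 'cv2', 'R', 'ray', 'proj', 'c', 's']
241: [  9 -22 -23] [  7 -22 -22] [  5 -22 -22] [ 10 -20 -37] [ 11 -19 -41] [ 10 -19 -43] [ 10 -18 -46] [ 10 -18 -49] 
245: [  9 -19 -23] [  7 -20 -22] [  5 -20 -22] [ 10 -18 -37] [ 10 -17 -40] [ 11 -17 -44] [ 10 -17 -46] [ 10 -16 -49] 
248: [  9 -18 -23] [  7 -18 -23] [  4 -18 -21] [ 10 -16 -37] [ 11 -16 -41] [ 10 -16 -44] [ 11 -15 -47] [ 10 -15 -49] 
251: [  8 -16 -22] [  7 -16 -23] [  5 -16 -22] [ 11 -15 -38] [ 10 -15 -39] [ 10 -14 -43] [ 10 -14 -45] [  9 -14 -46] 
253: [  8 -15 -22] [  7 -15 -22] [  5 -16 -22] [ 10 -14 -36] [  9 -14 -37] [  7 -14 -36] [  6 -14 -37] [  5 -14 -40] 
316: [  8  17 -21] [  7  17 -22] [  5  18 -22] [ 10  16 -36] [  9  16 -37] [  7  16 -37] [  6  16 -37] [  4  16 -38] 
319: [  8  19 -20] [  7  19 -22] [  5  19 -21] [ 10  17 -37] [ 10  17 -39] [ 10  17 -43] [ 10  16 -46] [ 11  16 -50] 
322: [  8  21 -22] [  7  21 -22] [  5  21 -23] [ 11  19 -38] [ 10  18 -40] [ 10  18 -43] [ 10  18 -45] [ 10  17 -49] 
326: [  8  23 -22] [  7  23 -22] [  5  23 -22] [ 10  21 -37] [ 10  20 -40] [ 10  20 -44] [ 10  19 -47] [ 10  19 -49]
```

The wrist depth puts the real fingertips about 36 mm behind the reported TCP, at z of about 0.108, so they closed above the cap. I'll open and measure the tip offset at a wider opening.

Request:
{"method": "apply_moves", "body": {
  "motion": "0.06 0 0 0 0 0 0; 0.06 0 0 0 0 0 0; 0.06 0 0 0 0 0 0; 0.06 0 0 0 0 0 0"
}}

```text
t: 5.48
tcp_pos: [0.5834, 0.0295, 0.0733]
orientation: [2.847, 1.327, 0.0]
wrist_force: [-0.0, 0.1, 0.3]
finger_gap: 0.704
```

Run:
```python
from plant import *
from h import *
c=camera_params("wrist");s=state();print(s["finger_gap"],s["tcp_pos"])
p,d=capture("wrist")
Rm=R.from_rotvec(c["rotation"]).as_matrix();Ki=np.linalg.inv(c["K"]);M=R.from_rotvec(s["orientation"]).as_matrix()
print("cam in tool",(M.T@(c["xyz"]-s["tcp_pos"])).round(4)); print((M.T@Rm).round(3))
v,u=np.mgrid[0:420,0:560]
q=np.stack([u,v,np.ones_like(u)],-1)@Ki.T*d[...,None]
q=(c["xyz"]+q@Rm.T-s["tcp_pos"])@M
np.save("q.npy",q)
m=(q[...,2]<-.028)&(d>0)
x=q[m]; print("front-most", np.percentile(x[:,2],[50,90,99,99.9,100]).round(4))
for sgn in (-1,1):
    y=x[(x[:,1]*sgn>0)&(abs(x[:,1])<.06)&(x[:,2]>-.06)]; print(sgn,len(y),y[:,2].max(), np.percentile(y,[5,50,95],axis=0).round(3))
print("body",[ (q[r,284]*1000).round(0) for r in (370,390,410)], [(q[r,60]*1000).round() for r in (340,380,410)])
cv2.imwrite("pics/w6.png",p)
```

```text
0.7039438389186412 [0.58344015 0.02953262 0.07328378]
cam in tool [ 0.075   0.001  -0.1727]
[[-0.    -0.956 -0.295]
 [ 1.    -0.    -0.001]
 [ 0.001 -0.295  0.956]]
front-most [-0.1047 -0.0726 -0.0363 -0.0281 -0.028 ]
-1 1129 -0.034729508859894336 [[-0.009 -0.041 -0.059]
 [ 0.006 -0.029 -0.05 ]
 [ 0.011 -0.029 -0.039]]
1 1559 -0.02800229434650868 [[-0.06   0.028 -0.059]
 [ 0.003  0.032 -0.046]
 [ 0.011  0.043 -0.028]]
body [array([  10.,    1., -105.]), array([  11.,    1., -113.]), array([  10.,    1., -117.])] [array([-127., -209.,   72.]), array([  12.,  -55., -110.]), array([   8.,  -52., -115.])]
```

View pics/w6.png

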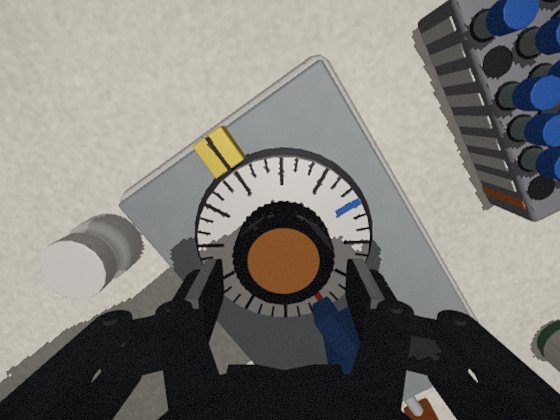

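Request:
{"method": "apply_moves", "body": {
  "motion": "0.075 0.001 0.0005 0 0 0 0; 0.075 0.001 0.0005 0.01 0 0 0; 0.075 0.001 0.0005 0.02 0 0 0; 0.075 0.001 0.0005 0.027 0 0 0; 0.075 0.001 0.0005 0.032 0 0 0; 0.075 0.001 0.0005 0.036 0 0 0; 0.075 0.001 0.0005 0.036 0 0 0"
}}

```text
t: 6.4
tcp_pos: [0.5844, 0.03, 0.0371]
orientation: [-2.847, -1.327, 0.0]
wrist_force: [-0.1, -0.2, 0.3]
finger_gap: 0.877
```

Request:
{"method": "apply_moves", "body": {
  "motion": "0.045 0 0 0 0 0 0; 0.045 0 0 0 0 0 0; 0.045 0 0 0 0 0 0; 0.045 0 0 0 0 0 0; 0.045 0 0 0 0 0 0"
}}

```text
t: 7.02
tcp_pos: [0.5837, 0.0308, 0.0378]
orientation: [-2.846, -1.327, 0.0]
wrist_force: [-6.7, 4.2, 9.0]
finger_gap: 0.618
```

```bash
python3 go.py 0.583 0.0293 0.037 21;python3 - <<'E'
from plant import *
from h import *
p,d=capture("wrist");cv2.imwrite("pics/w7.png",p)
E
```

```text
t 7.03 tcp [0.5837 0.0308 0.0378] jaw az -39.99 tilt [-8.0e-04  1.5e-03 -1.0e+00] F [-6.7  4.2  9. ] T [ 1.14  1.48 -0.07] gap 0.618 j [-0.09  0.46 -0.21  0.9   0.    2.18]
shift [-0.0016  0.0004  0.0008] turn z -60.99
```

View pics/w7.png

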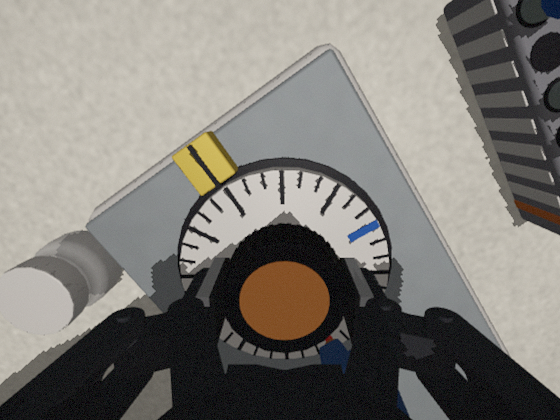

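The cap is gripped (gap 53 mm). Now turning 61° counter-clockwise.

Request:
{"method": "apply_moves", "body": {
  "motion": "0.045 0 -0.001 -0.001 0 0 0; 0.045 0 -0.001 -0.001 0 0 -9; 0.045 0 -0.001 -0.001 0 0 -18; 0.045 0 -0.001 -0.001 0 0 -27; 0.045 0 -0.001 -0.001 0 0 -36; 0.045 0 -0.001 -0.001 0 0 -45; 0.045 0 -0.001 -0.001 0 0 -54; 0.045 0 -0.001 -0.001 0 0 -61"
}}

```text
t: 8.07
tcp_pos: [0.5836, 0.0307, 0.038]
orientation: [-1.774, -2.592, 0.0]
wrist_force: [1.6, 2.1, -5.1]
finger_gap: 0.62
```

```bash
python3 go.py 0.583 0.0293 0.037 21;python3 - <<'E'
from plant import *
from rect import *
c=camera_params("wrist");p,d=capture("wrist");cv2.imwrite("pics/w8.png",p);cv2.imwrite("pics/w8r.png",rect(p,c,.584,.03))
E
```

```text
t 8.07 tcp [0.5836 0.0307 0.038 ] jaw az 21.24 tilt [-4.e-04  2.e-04 -1.e+00] F [ 1.6  2.1 -5.1] T [ 0.24  0.05 -0.14] gap 0.62 j [-0.09  0.46 -0.21  0.9   0.    1.11]
shift [-0.0011 -0.0011  0.001 ] turn z 0.24
```

View pics/w8.png

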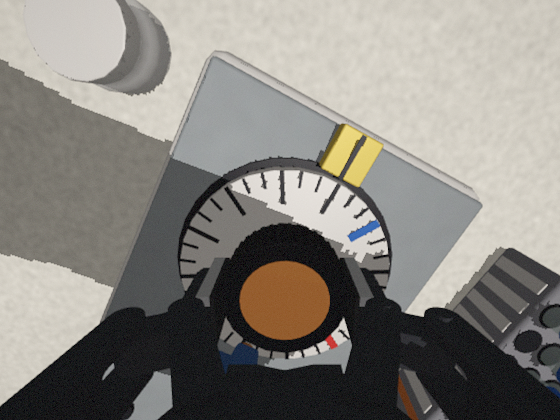

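View pics/w8r.png

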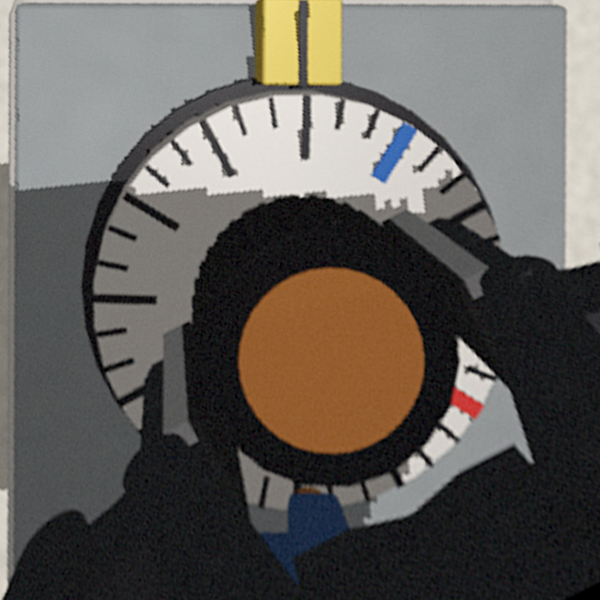

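The scale reads about 121°. I'll release, swing the jaws back (their arcs cross neither the bracket arm nor the index) and regrip.

Request:
{"method": "apply_moves", "body": {
  "motion": "0.08 0 0 0 0 0 0; 0.08 0 0 0 0 0 0; 0.08 0 0 0 0 0 0"
}}

```text
t: 8.5
tcp_pos: [0.5838, 0.0305, 0.0385]
orientation: [1.781, 2.587, 0.0]
wrist_force: [-0.2, -0.1, 0.3]
finger_gap: 0.938
```

Request:
{"method": "apply_moves", "body": {
  "motion": "0.08 0 0 -0.002 0 0 9; 0.08 0 0 -0.002 0 0 18; 0.08 0 0 -0.002 0 0 27; 0.08 0 0 -0.002 0 0 36; 0.08 0 0 -0.002 0 0 45; 0.08 0 0 -0.002 0 0 54; 0.08 0 0 0 0 0 61; 0.08 0 0 0 0 0 61"
}}

```text
t: 9.5
tcp_pos: [0.5837, 0.0306, 0.0383]
orientation: [2.847, 1.328, -0.0]
wrist_force: [0.7, 1.2, 0.5]
finger_gap: 0.93
```

Request:
{"method": "apply_moves", "body": {
  "motion": "0.045 0 0 0 0 0 0; 0.045 0 0 0 0 0 0; 0.045 0 0 0 0 0 0; 0.045 0 0 0 0 0 0; 0.045 0 0 0 0 0 0"
}}

```text
t: 10.12
tcp_pos: [0.5837, 0.0307, 0.0387]
orientation: [-2.846, -1.329, -0.0]
wrist_force: [-1.2, -0.3, 5.7]
finger_gap: 0.618
```

```bash
python3 go.py 0.583 0.0293 0.037 21
```

```text
t 10.12 tcp [0.5837 0.0307 0.0387] jaw az -39.93 tilt [ 2.e-04  2.e-04 -1.e+00] F [-1.2 -0.3  5.7] T [0.18 0.62 0.1 ] gap 0.618 j [-0.09  0.46 -0.21  0.9   0.    2.18]
shift [-0.0015  0.0004  0.0017] turn z -60.93
```

Request:
{"method": "apply_moves", "body": {
  "motion": "0.045 0 0 0 0 0 -8; 0.045 0 0 0 0 0 -17; 0.045 0 0 0 0 0 -26; 0.045 0 0 0 0 0 -35; 0.045 0 0 0 0 0 -44; 0.045 0 0 0 0 0 -53; 0.045 0 0 0 0 0 -60; 0.045 0 0 0 0 0 -60"
}}

```text
t: 11.12
tcp_pos: [0.5837, 0.0307, 0.0387]
orientation: [1.798, 2.576, 0.0]
wrist_force: [-1.5, -0.0, 6.8]
finger_gap: 0.621
```

```bash
python3 go.py 0.583 0.0293 0.037 21;python3 - <<'E'
from plant import *
from rect import *
c=camera_params("wrist");p,d=capture("wrist");cv2.imwrite("pics/w9r.png",rect(p,c,.584,.03))
E
```

```text
t 11.12 tcp [0.5837 0.0307 0.0387] jaw az 20.18 tilt [ 3.e-04  0.e+00 -1.e+00] F [-1.5 -0.   6.8] T [0.11 0.51 0.  ] gap 0.621 j [-0.09  0.46 -0.21  0.9   0.    1.13]
shift [-0.001  -0.0011  0.0017] turn z -0.82
```

View pics/w9r.png

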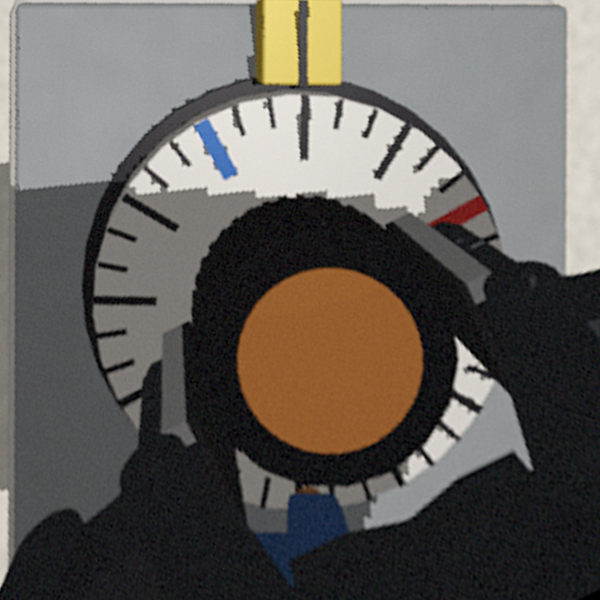

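Request:
{"method": "apply_moves", "body": {
  "motion": "0.08 0 0 0 0 0 0; 0.08 0 0 0 0 0 0; 0.08 0 0 0 0 0 0; 0.08 0 0 -0.02 0 0 0; 0.08 0 0 -0.06 0 0 0; 0.08 0 0 -0.11 0 0 0; 0.08 0 0 -0.15 0 0 0; 0.08 0 0 -0.15 0 0 0"
}}

```text
t: 12.18
tcp_pos: [0.5851, 0.0305, 0.1911]
orientation: [1.8, 2.57, 0.004]
wrist_force: [-0.1, 0.6, -0.4]
finger_gap: 0.934
```

```bash
python3 go.py 0.583 0.0293 0.037 21;python3 - <<'E'
from plant import *
from rect import *
c=camera_params("wrist");p,d=capture("wrist");cv2.imwrite("pics/w10.png",p);cv2.imwrite("pics/w10r.png",rect(p,c,.584,.03))
c=camera_params("top");p,d=capture("top");cv2.imwrite("pics/t10r.png",rect(p,c,.581,.0288))
E
```

```text
t 12.18 tcp [0.5851 0.0305 0.1911] jaw az 19.99 tilt [ 4.9e-03 -4.0e-04 -1.0e+00] F [-0.1  0.6 -0.4] T [-0.04  0.07 -0.05] gap 0.934 j [-0.09  0.37  0.08  1.28  0.    1.13]
shift [-1.000e-04 -3.100e-03  1.541e-01] turn z -1.01
```

View pics/w10.png

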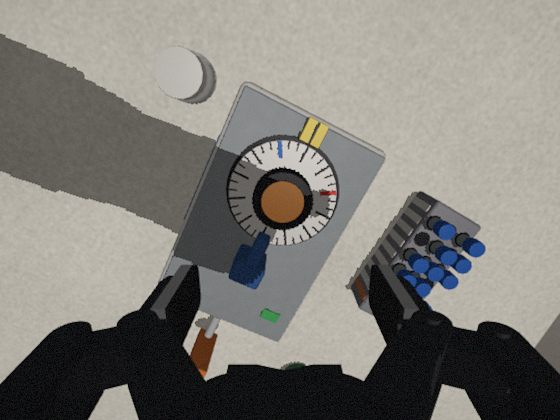

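View pics/w10r.png

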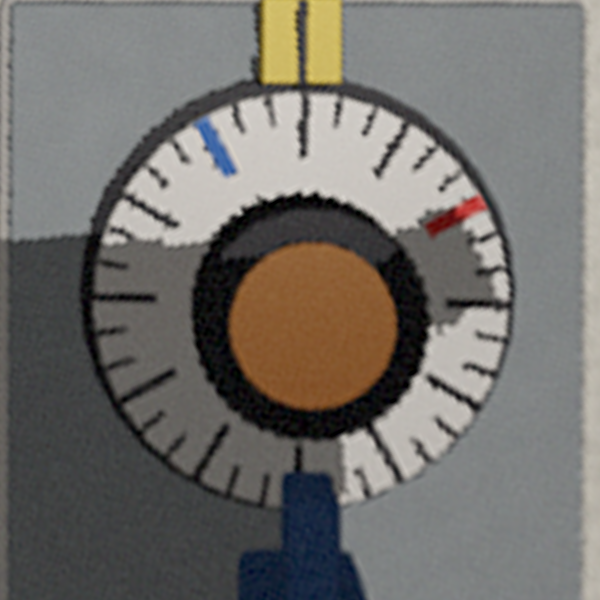

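The enlarged view confirms the 60 mark at (303,125), in line with the index line at (302,80). The reading is about 60.3° and the dial is released. Next I'll go over the shutter tab with the jaws along viewer y.

Request:
{"method": "apply_moves", "body": {
  "motion": "0.045 -0.025 -0.0125 0 0 0 -8; 0.045 -0.05 -0.025 0 0 0 -16; 0.045 -0.075 -0.0375 0 0 0 -24; 0.045 -0.1 -0.05 0 0 0 -32; 0.045 -0.125 -0.0625 0 0 0 -40; 0.045 -0.15 -0.075 0 0 0 -48; 0.045 -0.175 -0.0875 0 0 0 -56; 0.045 -0.198 -0.098 0 0 0 -64"
}}

```text
t: 13.28
tcp_pos: [0.5584, -0.1897, 0.1867]
orientation: [-0.158, -3.135, -0.001]
wrist_force: [0.7, 0.1, -0.7]
finger_gap: 0.532
```

```bash
python3 go.py 0.561 -0.189 0.1 84;python3 - <<'E'
from plant import *
from rect import *
c=camera_params("wrist");p,d=capture("wrist");cv2.imwrite("pics/w11.png",p);np.save("d11.npy",d)
import pickle;pickle.dump((c,state()),open("c11.pkl","wb"))
E
```

```text
t 13.28 tcp [ 0.5584 -0.1897  0.1867] jaw az 84.24 tilt [-0.0022  0.001  -1.    ] F [ 0.7  0.1 -0.7] T [ 0.01 -0.02  0.02] gap 0.532 j [-0.47  0.38  0.09  1.28 -0.   -0.36]
shift [-0.0027  0.0009  0.0867] turn z 0.24
```

View pics/w11.png

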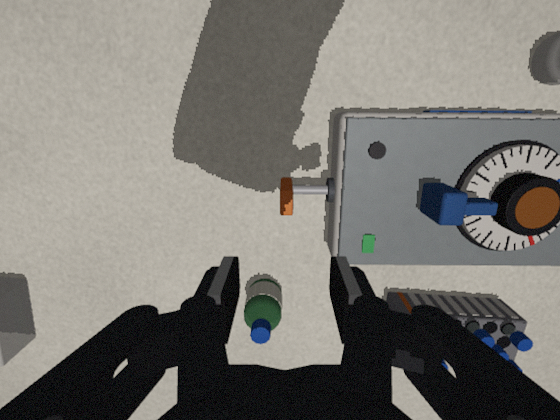

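Run:
```python
from plant import *
from rect import *
import pickle
c,s=pickle.load(open("c11.pkl","rb"));d=np.load("d11.npy");a=cv2.imread("pics/w11.png")
M=R.from_rotvec(s["orientation"]).as_matrix();Rm=R.from_rotvec(c["rotation"]).as_matrix();Ki=np.linalg.inv(c["K"])
v,u=np.mgrid[0:420,0:560]
w=c["xyz"]+(np.stack([u,v,np.ones_like(u)],-1)@Ki.T*d[...,None])@Rm.T
h=cv2.cvtColor(a,cv2.COLOR_BGR2HSV)
m=(abs(h[...,0].astype(int)-10)<8)&(h[...,1]>150)&(u>270)&(u<305)&(v<225)&(v>165)
W=w[m];print(len(W),W.min(0),W.max(0)); T=W[W[:,2]>.078];print("top",len(T),T.mean(0),T.min(0),T.max(0))
print("top in tool",M.T@(T.mean(0)-s["tcp_pos"]))
for p in ((261,330),(262,310),(264,290)): print("bottle",w[p[1],p[0]].round(3))
z=w[230:350,150:410].reshape(-1,3); f=z[(z[:,2]>.12)]; q=(f-s["tcp_pos"])@M; q=q[(abs(q[:,1])<.045)&(q[:,2]>-.07)]
print("tips",q[:,2].max(),q[q[:,2]>-.042].mean(0) if len(q) else 0)
```

```text
407 [ 0.4839885  -0.19430475  0.02710829] [ 0.57146368 -0.18216563  0.35963806]
top 290 [ 0.55780883 -0.18847059  0.09067057] [ 0.4839885  -0.19430475  0.07849137] [ 0.57146368 -0.18247075  0.35963806]
top in tool [0.00072211 0.00358363 0.09587022]
bottle [ 0.694 -0.228  0.085]
bottle [ 0.685 -0.227  0.063]
bottle [ 0.678 -0.226  0.033]
tips -0.03213446343448317 [ 0.00408161  0.00129166 -0.03859337]
```

Request:
{"method": "apply_moves", "body": {
  "motion": "0.045 0 0.001 0.03 0 0 0; 0.045 0 0.001 0.06 0 0 0; 0.045 0 0.001 0.09 0 0 0; 0.045 0 0.001 0.12 0 0 0; 0.045 0 0.001 0.145 0 0 0; 0.045 0 0.001 0.165 0 0 0; 0.045 0 0.001 0.172 0 0 0; 0.045 0 0.001 0.172 0 0 0"
}}

```text
t: 14.32
tcp_pos: [0.5589, -0.1877, 0.0158]
orientation: [-0.165, -3.136, -0.001]
wrist_force: [-0.5, 0.4, 0.3]
finger_gap: 0.526
```

```bash
python3 go.py 0.561 -0.189 0.014 84;python3 - <<'E'
from plant import *
from rect import *
p,d=capture("wrist");cv2.imwrite("pics/w12.png",p)
p,d=capture("side");cv2.imwrite("pics/s12.png",cv2.resize(p[90:290,180:380],None,fx=3,fy=3,interpolation=cv2.INTER_CUBIC))
E
```

```text
t 14.32 tcp [ 0.5589 -0.1877  0.0158] jaw az 83.97 tilt [-1.2e-03  6.0e-04 -1.0e+00] F [-0.5  0.4  0.3] T [0.05 0.03 0.04] gap 0.526 j [-0.46  0.49 -0.23  0.86 -0.   -0.36]
shift [-0.0022 -0.0011  0.0018] turn z -0.03
```

View pics/w12.png

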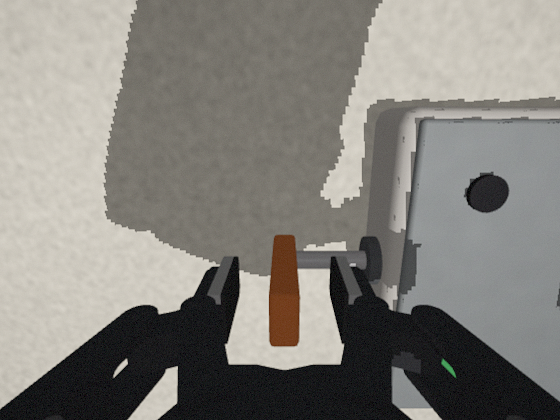

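View pics/s12.png

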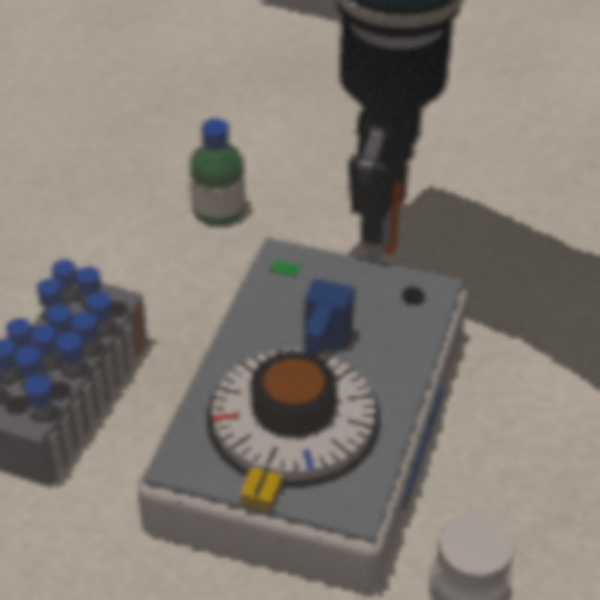

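The tab at x of about 285 is centred between the fingers (240 and 332). Gripping.

Request:
{"method": "apply_moves", "body": {
  "motion": "0.004 0 0 0 0 0 0; 0.004 0 0 0 0 0 0; 0.004 0 0 0 0 0 0; 0.004 0 0 0 0 0 0; 0.004 0 0 0 0 0 0",
  "squeeze": 40
}}

```text
t: 15.05
tcp_pos: [0.5597, -0.188, 0.0168]
orientation: [0.165, 3.136, -0.0]
wrist_force: [-1.2, 2.1, 6.5]
finger_gap: 0.135
```

```bash
python3 go.py 0.5573 -0.2225 0.016 84;python3 - <<'E'
from plant import *
from rect import *
p,d=capture("wrist");cv2.imwrite("pics/w13.png",p)
E
```

```text
t 15.05 tcp [ 0.5597 -0.188   0.0168] jaw az 83.98 tilt [ 8.e-04 -2.e-04 -1.e+00] F [-1.2  2.1  6.5] T [ 0.28  0.18 -0.12] gap 0.135 j [-0.46  0.49 -0.23  0.86  0.   -0.36]
shift [-0.0013 -0.0346  0.0008] turn z -0.02
```

View pics/w13.png

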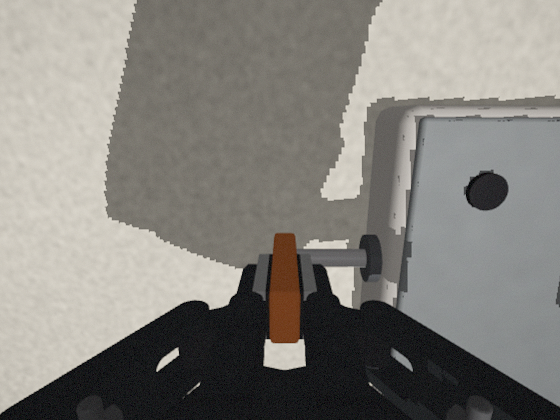

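Request:
{"method": "apply_moves", "body": {
  "motion": "0.004 0 -0.006 0 0 0 0; 0.004 0 -0.013 0 0 0 0; 0.004 0 -0.02 0 0 0 0; 0.004 0 -0.027 0 0 0 0; 0.004 0 -0.032 0 0 0 0; 0.004 0 -0.035 0 0 0 0; 0.004 0 -0.036 0 0 0 0; 0.004 0 -0.036 0 0 0 0"
}}

```text
t: 16.1
tcp_pos: [0.5559, -0.2228, 0.0168]
orientation: [0.164, 3.136, 0.003]
wrist_force: [-0.5, 9.6, 8.4]
finger_gap: 0.132
```

```bash
python3 go.py 0.5597 -0.188 0.0168 84
```

```text
t 16.1 tcp [ 0.5559 -0.2228  0.0168] jaw az 84.01 tilt [ 0.001   0.0016 -1.    ] F [-0.5  9.6  8.4] T [ 1.47  0.01 -0.15] gap 0.132 j [-0.52  0.5  -0.2   0.87  0.   -0.41]
shift [-0.0002  0.035   0.    ] turn z 0.01
```

Request:
{"method": "apply_moves", "body": {
  "motion": "0.004 0 -0.001 0 0 0 0; 0.004 0 -0.002 0 0 0 0; 0.004 0 -0.002 0 0 0 0; 0.004 0 -0.002 0 0 0 0"
}}

```text
t: 16.6
tcp_pos: [0.5558, -0.2229, 0.0168]
orientation: [0.162, 3.136, 0.008]
wrist_force: [2.2, 21.0, 11.6]
finger_gap: 0.137
```

```bash
python3 go.py 0.5597 -0.188 0.0168 84;python3 - <<'E'
from plant import *
from rect import *
p,d=capture("wrist");cv2.imwrite("pics/w14.png",p)
p,d=capture("top");cv2.imwrite("pics/t14.png",cv2.resize(p[150:270,220:420],None,fx=4,fy=4,interpolation=cv2.INTER_CUBIC))
E
```

```text
t 16.6 tcp [ 0.5558 -0.2229  0.0168] jaw az 84.08 tilt [ 0.0016  0.0048 -1.    ] F [ 2.2 21.  11.6] T [ 3.49 -0.47 -0.28] gap 0.137 j [-0.52  0.5  -0.2   0.87  0.   -0.42]
shift [-0.0003  0.0351  0.0002] turn z 0.08
```

View pics/w14.png

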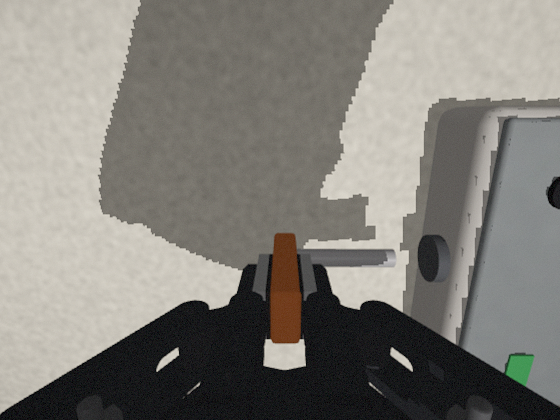

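The shutter is against its hard stop: travel is 35.1 mm, and 2 mm more command only raised the force from 9.6 to 21 N. I'll ease off slightly and hold.

Request:
{"method": "apply_moves", "body": {
  "motion": "0.004 0 0.001 0 0 0 0; 0.004 0 0.001 0 0 0 0; 0.004 0 0.001 0 0 0 0; 0.004 0 0.001 0 0 0 0; 0.004 0 0.001 0 0 0 0; 0.004 0 0.001 0 0 0 0; 0.004 0 0.001 0 0 0 0; 0.004 0 0.001 0 0 0 0"
}}

```text
t: 17.7
tcp_pos: [0.5558, -0.2229, 0.0168]
orientation: [0.163, 3.136, 0.005]
wrist_force: [1.0, 15.1, 11.2]
finger_gap: 0.138
```

Request:
{"method": "apply_moves", "body": {
  "motion": "0.004 0 0 0 0 0 0; 0.004 0 0 0 0 0 0; 0.004 0 0 0 0 0 0; 0.004 0 0 0 0 0 0"
}}

```text
t: 18.2
tcp_pos: [0.5559, -0.2228, 0.0168]
orientation: [0.163, 3.136, 0.005]
wrist_force: [1.9, 15.2, 10.5]
finger_gap: 0.131
```

Request:
{"method": "apply_moves", "body": {
  "motion": "0.03 0 0 0 0 0 0; 0.03 0 0 0 0 0 0; 0.03 0 0 -0.04 0 0 0; 0.03 0 0 -0.09 0 0 0; 0.03 0 0 -0.13 0 0 0; 0.03 0 0 -0.15 0 0 0; 0.03 0 0 -0.15 0 0 0"
}}

```text
t: 19.08
tcp_pos: [0.5561, -0.2253, 0.1675]
orientation: [0.165, 3.135, -0.002]
wrist_force: [-0.2, 0.4, -0.7]
finger_gap: 0.352
```

```bash
python3 go.py 0.5597 -0.188 0.0168 84;python3 - <<'E'
from plant import *
from rect import *
p,d=capture("wrist");cv2.imwrite("pics/w15.png",p)
p,d=capture("top");cv2.imwrite("pics/t15.png",p)
p,d=capture("side");cv2.imwrite("pics/s15.png",cv2.resize(p[90:310,160:380],None,fx=2.7,fy=2.7,interpolation=cv2.INTER_CUBIC))
E
```

```text
t 19.07 tcp [ 0.5561 -0.2253  0.1675] jaw az 83.98 tilt [ 0.0022 -0.0015 -1.    ] F [-0.2  0.4 -0.7] T [ 0.06  0.   -0.03] gap 0.352 j [-0.52  0.4   0.07  1.23 -0.   -0.42]
shift [0.0007 0.0376 0.1506] turn z -0.02
```

View pics/w15.png

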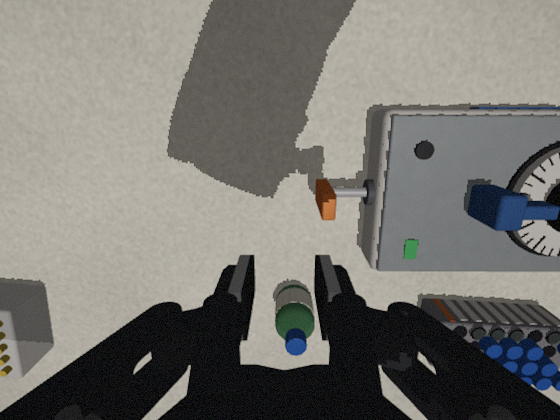

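View pics/s15.png

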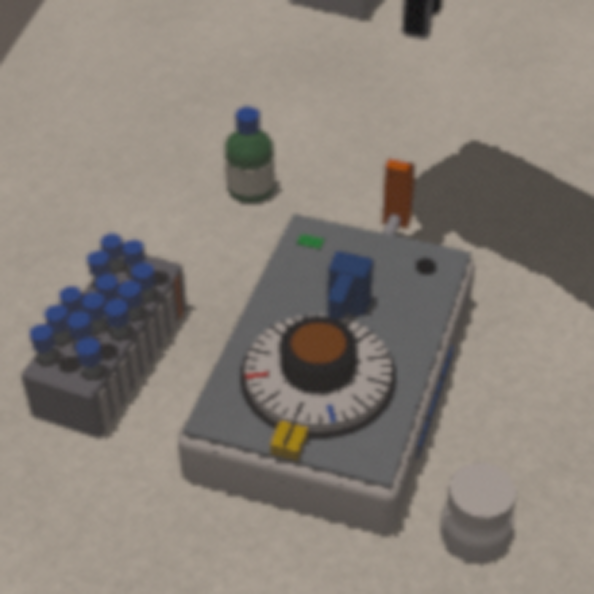

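View pics/t15.png

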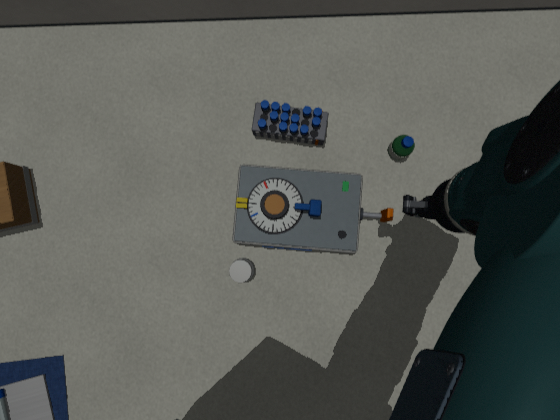

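The tab is home at top-view (388,214), the same pixel as at the start, and the rack, bottle and jar have not moved. Last check of the dial.

Run:
```python
from plant import *
from rect import *
c=camera_params("top");p=cv2.imread("pics/t15.png");cv2.imwrite("pics/t15r.png",rect(p,c,.581,.0288))
```

```text
(no output)
```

View pics/t15r.png

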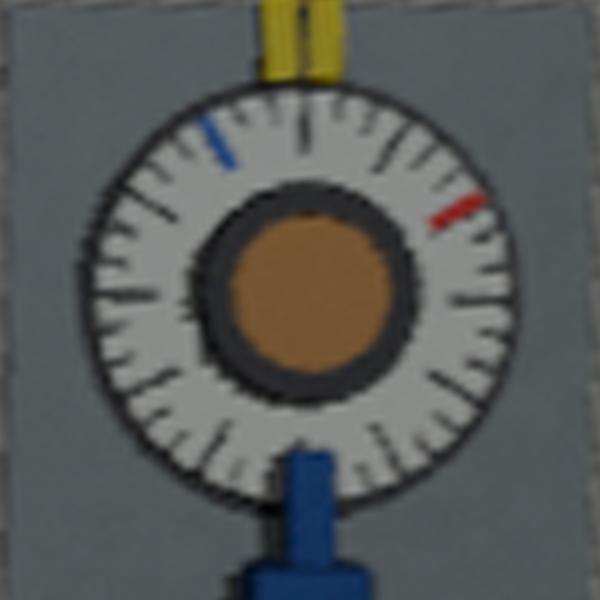

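The 60 mark at (305,125) is still in line with the index line at (304,75).

```bash
python3 -c "
from plant import *
print(finish_job())"
```

```text
the job is handed in; nothing more can be done
None
```

The dial reads 60 degrees, the shutter was pulled out, held and released, and the job was handed in at about 19 s of the 54 s allowed.

- **Dial:** I turned it from about 182° to 60° counter-clockwise in two grips of about 61° each, then let go. The wrist view put it at about 60.3°. A top view after the shutter was released still showed the 60 mark in line with the index.
- **Shutter:** I pulled it 35.1 mm to its hard stop; pulling further only raised the force, to 21 N. I held it there for just over two seconds, then opened the fingers and lifted clear. It sprang home: the tab is back at its starting pixel in the top view.
- **Surroundings:** The rack, bottle and jar look to be in the same places, and the gripper is clear of everything.

**What disagreed:** the real fingertips sit about 36 mm behind the reported tool point, going by the wrist depth image. My first grip therefore closed above the cap without touching it, and I corrected for this afterwards. The top and wrist cameras also differed by about 2 mm on where the cap is.

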